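# Turn over a medal between its tray and board

### The job

A large medal lies hidden between a white tray and the plywood board on top of it, the two stacked on a sloping bench rest; the other rest holds only a bare tray. Take hold of tray and board together, turn the pair over without letting them come apart, and set it back squarely on the same rest, down against the ledge, so that the board now lies against the bed and the tray is on top. Leave the bare tray on the other rest where it is.

Things in the scene. Friction and masses are not known exactly. Their poses are not given: they have to be found in the camera images.
- rest_bed: Fixed aluminium bed under the pair, sloping 55 deg. Origin on its face at the pair's middle, 125 mm over the bench; x down the slope (away from the robot, yaw varies), y across, z out of the bed. Two bars 24 mm wide at y = -58, +58, from x = -25 to 60, open between and below; ledge face at x = 55, 54 high. The pair overhangs at x = -55 to -25: pinch it there, fingers along x.
- tray: White plastic slab 110 x 140 x 20 mm (its x, y, z), 0.10 to 0.20 kg, lower piece of the pair; a 66 mm square pocket, 8 mm deep, in its open face holds the 0.10 kg medal. Origin: centre of its plain face, which lies on the bed at the start, axes as the bed's; z points to the open face. Turned over, the plain face is outermost, 32 mm out of the bed.
- board: Flat plywood board 110 x 140 x 12 mm (its x, y, z), 0.12 kg, loose on the tray's open face, edges flush. Origin: centre of the face that touches the tray; z points away from the tray. Tray and board are 32 mm thick together and nothing but the grip joins them; a pinch of about 70 N at the upper edge, 30 mm deep, holds both.
- lone_tray: Bystander: a bare tray like the other, alone on an identical rest beside the pair, to its left or right, its square pocket showing. Origin: centre of the face on its bed. Not to be moved.
Not all that is in view belongs to the job. What is shaped like the board but purple is not meant. Leave any yellow look-alike of the tray alone.

How it is judged:
By the outcome, as a careful person would: the job done as asked, in the order asked, and still so for the second after the job is handed in, with the robot touching nothing.
It also fails if it takes over 48 s, if anything falls off the work surface, if the arm or the gripper's body presses on something with over 40 N, if the wrist force passes 120 N, or if a joint passes its speed limit or range.

### The arm

A 6-joint arm with a two-finger parallel gripper is mounted at the origin on the work surface. World frame = base frame: x ahead of the robot, y to its left, z up, the work surface at z = 0. Lengths are in mm, angles in rad, forces in N, time in s.
With the tool pointing down it reaches from about 350 to 875 mm from the base axis. Payload 4.2 kg.
Tool frame: the origin (TCP) lies midway between the tips of the shut fingers; the grasp point (between the pads) lies 19 mm behind it; z points along the fingers, y is the direction in which the jaws open and shut (so a half turn about z gives the same grasp; the last joint's range is limited). The gripper opens to 85 mm and grips with 20 to 120 N. Pads are 22 mm wide; open, the fingers measure 114 mm over their backs; the gripper's body (76 mm by 85 mm) begins 54 mm behind the grasp point. The pads swing forward as they close: fully open they stand 13 mm farther back than shut.
Start: joints at [-1.043, 0.385, 0.008, 0, -1.194, -0.259], TCP at [166.001, -602.53, 210.512] pointing down, gripper open.
Joint ranges: [-3.14, 3.14], [-1.21, 2.06], [-1.07, 1.41], [-3.16, 2.05], [-2.99, -0.16], [-3.1, 3.1]. Speed limits (rad/s): [2.79, 2.79, 3.14, 3.14, 3.14, 3.14].

### API

Orientations are given as a 3x3 rotation matrix whose columns are the frame's x, y, z axes.
In Python, from plant import r gives the robot as it stands.
- The arm moves only by the tool carry_out, never from a script. Its argument "series" is a list of rows, each a list of 7 numbers: the shift along the world's x, y, z in mm, then the turn, a rotation vector about the world's x, y, z in degrees, then the closure in counts, from 0 (fully open) to 255 (shut). A call has 1 to 5 rows; each row is the pose to reach, as a shift and turn from the pose commanded when the call began; what a row does not reach only later rows make up. A row lasts 1/10 s, in which the tool goes at most 50 mm and 8.59 degrees, less where a joint would pass 70% of its speed; a pose out of reach is approached as far as the arm can. A call with a gripper value outside its range is refused whole. The fingers move at their own pace and stop on an object; "newtons" is the grip in N (left out, the last holds). Time passes only in rows, so rows that repeat a pose let the fingers close. It gives the time, the measured TCP pose, the force and the opening at its end, in the units of the state.
- r.get_obs(): the state, without advancing time (a new reading comes with each control period).
- r.capture(name): name is "scene" or "side" or "wrist"; returns a dict with "image" (420x560x3 uint8, blue, green, red), "fx", "fy", "cx", "cy" (pixels), "camera_from_world" (4x4, takes a point from world to camera coordinates). Camera axes: x right, y down, z forward; pixel columns grow to the right and rows downward; lengths in mm; the calibration is good to about 2 mm. A picture is of the moment at which its call begins. There is no depth.
- r.job_done(): hands the job in, once; it reports no verdict.
The state is a dict: "time": time; "joints": joint angles; "qvel": joint speeds; "joint_efforts": joint torques, N m; "tcp_pos": TCP position; "orientation": TCP orientation; "wrist_force": force on the tool from outside, world axes, zero at the start; "torque": the same for the moment, N m; "width": opening from 0.0 (shut) to 1.0 (fully open).
Only numpy, scipy, OpenCV 4.12 (cv2) and the standard library are available. Lean on these libraries where they do the work, as an engineer would, in place of code of your own. Each camera call takes 0.05 s, during which the arm holds its last target.

## Working session

There is one attempt and no reset: what is moved stays moved. The work goes in short steps, Python scripts to look and compute and a tool call to move; the robot and the scene stay as the last step left them, time stands still between calls to the robot, and variables do not carry over. Pictures are saved under pics/ and viewed, and the job is handed in when it is done.

Besides the shell and the picture viewer there is one more tool, called after "Emit:" as name(argument=value, ...) on one line, values as JSON. carry_out: Moves the arm, as the interface text tells. Its arguments: {"type":"object","properties":{"series":{"type":"array","items":{"type":"array","items":{"type":"number"}}},"newtons":{"type":"number"}},"required":["series"]}

```bash
ls; mkdir -p pics
python3 - <<'E'
from plant import r
import cv2,numpy as np
o=r.get_obs();print(o['time'],o['tcp_pos'],o['orientation'],o['width'])
for n in ['scene','side','wrist']:
    c=r.capture(n);cv2.imwrite(f'pics/a_{n}.png',c['image']);np.savez(f'pics/a_{n}.npz',**c)
    print(n,c['fx'],c['fy'],c['cx'],c['cy'],np.round(c['camera_from_world'],3).tolist())
E
```

```text
pics
0.0 [ 165.87039696 -601.95311824  209.41864341] [[-9.64130665e-01 -2.65427320e-01 -6.30971847e-04]
 [-2.65428063e-01  9.64128457e-01  2.06458967e-03]
 [ 6.03394117e-05  2.15801184e-03 -9.99997670e-01]] 1.00359450072824
scene 387.45662607323686 387.45662607323686 284.548651538365 205.36769712759576 [[0.394, 0.919, -0.006, -320.761], [0.668, -0.291, -0.685, -299.418], [-0.631, 0.266, -0.728, 1444.911], [0.0, 0.0, 0.0, 1.0]]
side 451.6908958050847 451.6908958050847 276.87622740980675 201.72398842869407 [[-0.771, -0.637, 0.011, 531.756], [-0.453, 0.535, -0.713, 302.447], [0.448, -0.555, -0.701, 847.72], [0.0, 0.0, 0.0, 1.0]]
wrist 336.104008598994 336.104008598994 277.11220260190447 206.56314806467995 [[-0.265, 0.964, 0.002, 623.608], [0.92, 0.253, 0.299, -38.917], [0.287, 0.081, -0.954, 380.102], [0.0, 0.0, 0.0, 1.0]]
```

View pics/a_scene.png

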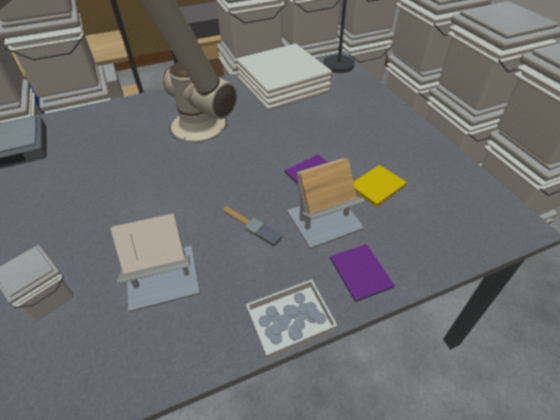

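View pics/a_side.png

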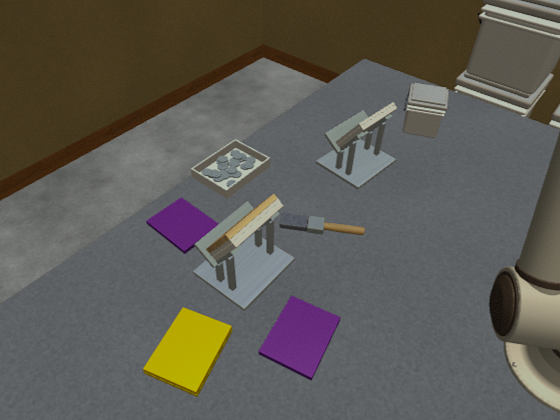

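View pics/a_wrist.png

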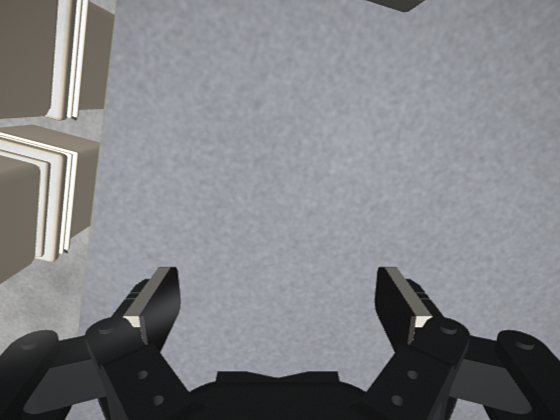

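```bash
python3 - <<'E'
import cv2,numpy as np
s=cv2.imread('pics/a_scene.png');d=cv2.imread('pics/a_side.png')
f=lambda im,x,y,w,h:cv2.resize(im[y:y+h,x:x+w],(400,300),interpolation=cv2.INTER_CUBIC)
o=np.vstack([np.hstack([f(s,270,145,120,90),f(s,95,205,120,90)]),np.hstack([f(d,185,190,120,90),f(d,305,90,120,90)])])
cv2.imwrite('pics/zoom.png',o)
for n in ['scene','side']:
    c=np.load(f'pics/a_{n}.npz')['camera_from_world'];print(n,-c[:3,:3].T@c[:3,3])
E
ls -la; python3 -c "
import plant;print(dir(plant),dir(plant.r))"
```

```text
scene [1238.75569309 -176.07399069  845.45105896]
side [166.69415146 647.0075131  804.0290032 ]
total 12
drwxr-xr-x  3 agent agent 4096 Dec  7 02:26 .
drwxr-xr-x 23 root  root  4096 Dec  7 02:26 ..
drwxr-xr-x  2 agent agent 4096 Dec  7 02:28 pics
['__builtins__', '__cached__', '__doc__', '__file__', '__loader__', '__name__', '__package__', '__spec__', 'r'] ['Unreachable', '__class__', '__delattr__', '__dict__', '__dir__', '__doc__', '__eq__', '__format__', '__ge__', '__getattribute__', '__getstate__', '__gt__', '__hash__', '__init__', '__init_subclass__', '__le__', '__lt__', '__module__', '__ne__', '__new__', '__reduce__', '__reduce_ex__', '__repr__', '__setattr__', '__sizeof__', '__str__', '__subclasshook__', '__weakref__', 'capture', 'get_obs', 'job_done']
```

View pics/zoom.png

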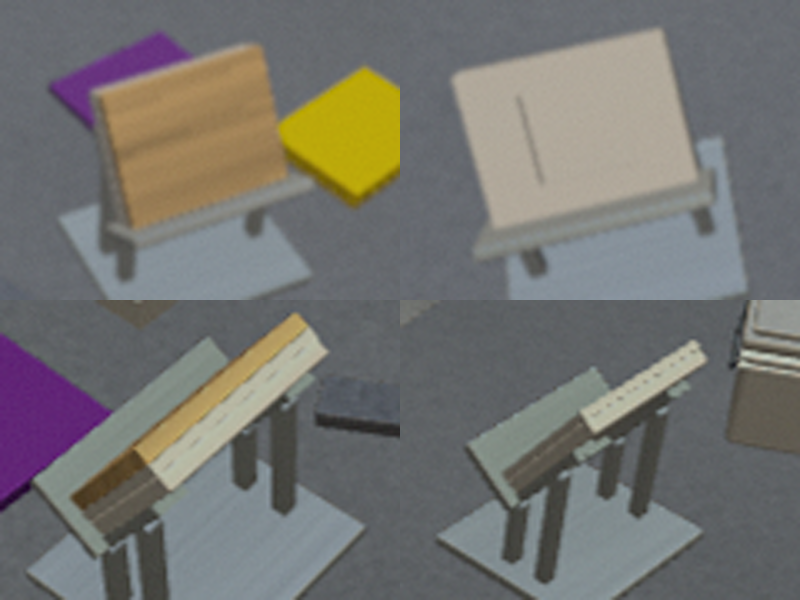

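Run:
```python
import cv2,numpy as np
s=cv2.imread('pics/a_scene.png');d=cv2.imread('pics/a_side.png')
h=cv2.cvtColor(s,cv2.COLOR_BGR2HSV)
m=cv2.inRange(h,(8,70,90),(22,255,255));m[:150]=0;m[235:]=0;m[:,:285]=0;m[:,370:]=0
k=max(cv2.findContours(m,0,2)[0],key=cv2.contourArea);print(cv2.contourArea(k))
for e in (3,4,5,6): print(cv2.approxPolyDP(k,e,True)[:,0].tolist())
for im,x,y,n in((s,285,145,'zs'),(d,190,185,'zd')):
    o=cv2.resize(im[y:y+80,x:x+100],(800,640)[:2] if 0 else (750,600),interpolation=cv2.INTER_CUBIC)
    cv2.imwrite(f'pics/{n}.png',o)
```

```text
2012.5
[[347, 159], [300, 173], [310, 213], [355, 197]]
[[347, 159], [300, 173], [310, 213], [355, 197]]
[[347, 159], [300, 173], [310, 213], [355, 197]]
[[347, 159], [300, 173], [310, 213], [355, 197]]
```

View pics/zs.png

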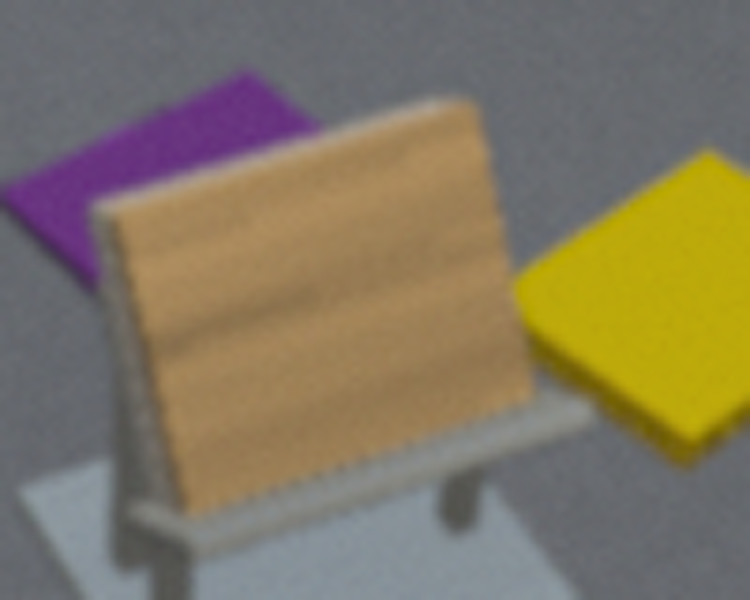

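View pics/zd.png

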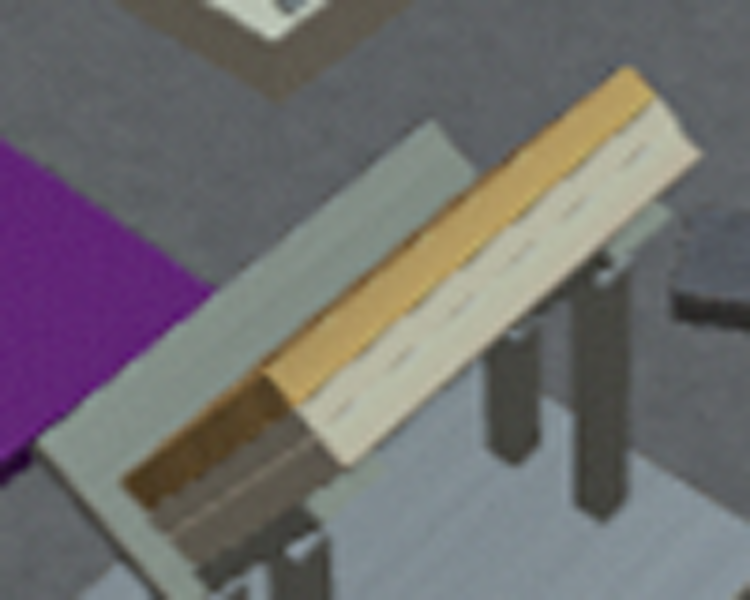

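```bash
cat > h.py <<'E'
import numpy as np
def bed(p):
    c,s=np.cos(p[2]),np.sin(p[2]);a=np.radians(55)
    R=np.array([[np.cos(a)*c,-s,np.sin(a)*c],[np.cos(a)*s,c,np.sin(a)*s],[-np.sin(a),0,np.cos(a)]])
    return R,np.array([p[0],p[1],125.])
def proj(c,P):
    M=c['camera_from_world'];q=(M[:3,:3]@P.T).T+M[:3,3]
    return np.c_[q[:,0]/q[:,2]*c['fx']+c['cx'],q[:,1]/q[:,2]*c['fy']+c['cy']]
E
python3 - <<'E'
from h import *
from scipy.optimize import least_squares
S=np.load('pics/a_scene.npz');D=np.load('pics/a_side.npz')
us=np.array([[115,210],[470,100],[535,400],[190,508]])/7.5-.43+[285,145]
Ps=np.array([[-55,-70,32],[-55,70,32],[55,70,32],[55,-70,32.]])
ud=np.array([[265,372],[630,65],[345,468],[702,153],[300,405],[660,97],[125,480]])/7.5-.43+[190,185]
Pd=np.array([[-55,70,32],[-55,-70,32],[-55,70,0],[-55,-70,0],[-55,70,20],[-55,-70,20],[55,70,32.]])
def res(p,w):
    R,t=bed(p);o=[]
    if 's' in w:o.append(proj(S,Ps@R.T+t)-us)
    if 'd' in w:o.append(proj(D,Pd@R.T+t)-ud)
    return np.vstack(o).ravel()
for w in ('s','d','sd'):
    q=least_squares(res,[550,0,0],args=(w,));print(w,q.x.round(3),np.degrees(q.x[2]).round(2),q.fun.round(1))
R,t=bed(q.x);print(R.round(4).tolist())
print('grasp tcp',t+R@[-23,0,16]);print('back100',t+R@[-123,0,16])
E
```

```text
s [5.83712e+02 2.13846e+02 1.40000e-02] 0.8 [-0.2 -0.2  0.6 -0.2  0.1 -0.6 -0.5  0.9]
d [5.85900e+02 2.14395e+02 1.40000e-02] 0.81 [ 0.1 -0.4  0.1 -0.5  0.6  0.4  0.7  0.2 -0.4  0.3 -0.1 -0.1 -1.  -0. ]
sd [5.85457e+02 2.14228e+02 1.20000e-02] 0.69 [ 0.2  0.2  1.1  0.1  0.5 -0.2 -0.1  1.3  0.2 -0.4  0.4 -0.4  0.8  0.4
  1.   0.3 -0.2  0.3  0.2 -0.  -0.8 -0.1]
[[0.5735, -0.012, 0.8191], [0.0069, 0.9999, 0.0099], [-0.8192, 0.0, 0.5736]]
grasp tcp [585.37161321 214.22723167 153.01772   ]
back100 [528.01812261 213.53701442 234.93292443]
```

```bash
cat >> h.py <<'E'
from scipy.spatial.transform import Rotation as Ro
P0=[585.4,214.2,0.013]
R0,t0=bed(P0)
G=np.c_[-R0[:,1],-R0[:,2],R0[:,0]]   # grasp orientation
def tgt(x,z=16,y=0): return t0+R0@np.array([x,y,z])
def rv(Rt,Rc): return np.degrees(Ro.from_matrix(Rt@Rc.T).as_rotvec())
E
python3 - <<'E'
from h import *
from plant import r
o=r.get_obs();print(rv(G,o['orientation']).round(1),(tgt(-143)-o['tcp_pos']).round(1))
# lone tray approx: face centre pixel
S=np.load('pics/a_scene.npz');M=S['camera_from_world'];C=-M[:3,:3].T@M[:3,3]
d=M[:3,:3].T@np.array([(148-S['cx'])/S['fx'],(245-S['cy'])/S['fy'],1]);print(C+d*(135-C[2])/d[2])
E
```

```text
[-22.6 -30.1  72.8] [350.6 815.4  41.6]
[ 612.48337049 -254.64156743  135.        ]
```

Emit:
carry_out(series=[[15, 40, 24, -2.2, -3, 7.2, 0], [30, 80, 48, -4.4, -6, 14.4, 0], [45, 120, 72, -6.6, -9, 21.6, 0], [60, 160, 96, -8.8, -12, 28.8, 0], [75, 200, 120, -11, -15, 36, 0]], newtons=75)

```text
time: 0.65
tcp_pos: [241.2, -400.7, 331.2]
orientation: [[-0.599, -0.742, 0.301], [-0.793, 0.601, -0.097], [-0.109, -0.297, -0.949]]
wrist_force: [1.2, 0.1, 1.1]
width: 1.002
```

Emit:
carry_out(series=[[15, 45, 0, -2.2, -3, 7.2, 0], [30, 90, 0, -4.4, -6, 14.4, 0], [50, 135, 0, -6.6, -9, 21.6, 0], [70, 180, 0, -8.8, -12, 28.8, 0], [90, 225, 0, -11, -15, 36, 0]])

```text
time: 1.15
tcp_pos: [330.8, -176.3, 331.1]
orientation: [[0.003, -0.82, 0.573], [-1.0, 0.004, 0.01], [-0.011, -0.573, -0.82]]
wrist_force: [1.2, 0.7, 0.3]
width: 1.002
```

Emit:
carry_out(series=[[20, 45, 0, 0, 0, 0, 0], [40, 90, 0, 0, 0, 0, 0], [60, 135, 0, 0, 0, 0, 0], [75, 180, 0, 0, 0, 0, 0], [90, 225, 0, 0, 0, 0, 0]])

```text
time: 1.65
tcp_pos: [399.4, -10.1, 330.2]
orientation: [[0.001, -0.821, 0.571], [-1.0, 0.007, 0.011], [-0.013, -0.571, -0.821]]
wrist_force: [1.3, -1.5, -0.2]
width: 1.0
```

Run:
```python
from h import *
from plant import r
o=r.get_obs();print(o['time'],o['tcp_pos'].round(1),np.round(o['joints'],3),o['wrist_force'].round(1))
print(rv(G,o['orientation']).round(1),(tgt(-123)-o['tcp_pos']).round(1))
```

```text
1.65 [399.4 -10.1 330.2] [ 0.639 -0.47  -0.819  0.496 -0.77  -0.923] [ 1.3 -1.5 -0.2]
[-0.7 -0.2  0.7] [128.6 223.6 -95.3]
```

Emit:
carry_out(series=[[20, 45, 0, 0, 0, 0, 0], [40, 90, 0, 0, 0, 0, 0], [60, 135, 0, 0, 0, 0, 0], [80, 180, 0, -0.7, -0.2, 0.7, 0], [95, 223, -20, -0.7, -0.2, 0.7, 0]])

```text
time: 2.15
tcp_pos: [496.4, 215.6, 312.3]
orientation: [[0.015, -0.818, 0.575], [-1.0, -0.011, 0.011], [-0.003, -0.575, -0.818]]
wrist_force: [0.5, -0.3, 1.0]
width: 0.996
```

```bash
cat > s.py <<'E'
from h import *
from plant import r
import cv2,sys
o=r.get_obs();print(o['time'],o['tcp_pos'].round(1),np.round(o['joints'],3),o['wrist_force'].round(1),o['width'])
print('rv',rv(G,o['orientation']).round(2),'to -123',(tgt(-123)-o['tcp_pos']).round(1),'to -22',(tgt(-22)-o['tcp_pos']).round(1))
for a in sys.argv[2:]:
    c=r.capture(a);np.savez(f'pics/{sys.argv[1]}_{a}.npz',**c);cv2.imwrite(f'pics/{sys.argv[1]}_{a}.png',c['image'])
E
python3 s.py b wrist
```

```text
2.15 [496.4 215.6 312.3] [ 0.904 -0.087 -0.697  0.767 -0.697 -1.427] [ 0.5 -0.3  1. ] 0.9961868089667508
rv [-0.17  0.13 -0.11] to -123 [ 31.5  -2.1 -77.4] to -22 [  89.4   -1.4 -160.1]
```

View pics/b_wrist.png

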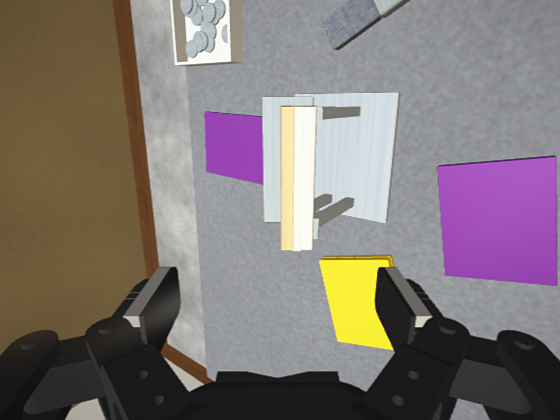

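Run:
```python
from h import *
import cv2
W=np.load('pics/b_wrist.npz');im=W['image']
P=np.array([[-55,70,32],[-55,-70,32],[-55,70,20],[-55,-70,20],[-55,70,0],[-55,-70,0.]])
print(proj(W,P@R0.T+t0).round(1).tolist())
cv2.imwrite('pics/bz.png',cv2.resize(im[90:260,250:400],(530,600),interpolation=cv2.INTER_CUBIC))
```

```text
[[279.8, 248.8], [280.2, 104.9], [291.7, 248.8], [293.6, 104.9], [311.3, 248.8], [316.1, 104.9]]
```

View pics/bz.png

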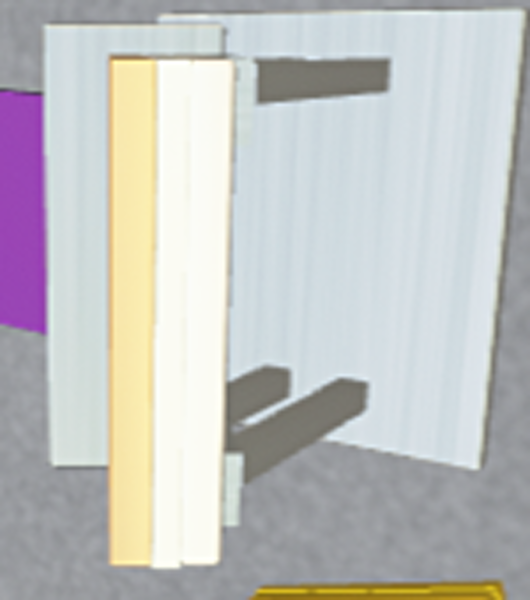

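Emit:
carry_out(series=[[16, -1, -40, -0.2, 0.1, -0.1, 0], [31, -1, -78, -0.2, 0.1, -0.1, 0], [31, -1, -78, -0.2, 0.1, -0.1, 0], [42, -1, -94, -0.2, 0.1, -0.1, 0], [42, -1, -94, -0.2, 0.1, -0.1, 0]])

```text
time: 2.7
tcp_pos: [537.5, 209.3, 215.7]
orientation: [[0.009, -0.821, 0.57], [-1.0, -0.011, -0.0], [0.006, -0.57, -0.822]]
wrist_force: [1.1, -0.7, 0.4]
width: 0.998
```

```bash
python3 s.py c wrist
```

```text
2.7 [537.5 209.3 215.7] [ 0.673  0.064 -0.861  1.197 -0.392 -1.739] [ 1.1 -0.7  0.4] 0.9979858847054214
rv [ 0.36 -0.24  0.24] to -123 [-9.5  4.2 19.2] to -22 [ 48.4   4.9 -63.5]
```

View pics/c_wrist.png

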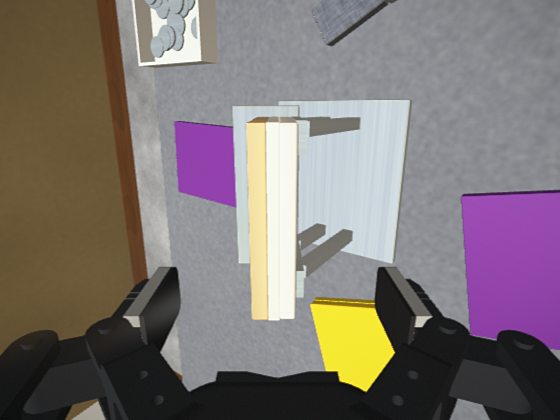

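```bash
cat > kin.py <<'E'
import numpy as np
from scipy.spatial.transform import Rotation as Ro
from scipy.optimize import least_squares
from itertools import product
rot=lambda ax,a:Ro.from_rotvec(np.array(ax,float)*a).as_matrix()
X,Y,Z=np.eye(3)
RT=np.array([[0,0,1],[1,0,0],[0,1,0]]).T
def rots(q,s4=1,s6=1):
    A=rot(Z,q[0]);B=A@rot(Y,q[1]);C=B@rot(Y,-q[2]);D=C@rot(X,s4*q[3]);E=D@rot(Y,-q[4]);F=E@rot(X,s6*q[5])
    return A,B,C,D,E,F
E
python3 - <<'E'
from kin import *
D=[([-1.043,0.385,0.008,0,-1.194,-0.259],[[-.96413,-.26543,0],[-.26543,.96413,0.002],[0,.002,-1]]),
([ 0.639,-0.47,-0.819,0.496,-0.77,-0.923],[[0.001, -0.821, 0.571], [-1.0, 0.007, 0.011], [-0.013, -0.571, -0.821]]),
([ 0.904,-0.087,-0.697,0.767,-0.697,-1.427],[[0.015, -0.818, 0.575], [-1.0, -0.011, 0.011], [-0.003, -0.575, -0.818]]),
([ 0.673,0.064,-0.861,1.197,-0.392,-1.739],[[0.009, -0.821, 0.57], [-1.0, -0.011, -0.0], [0.006, -0.57, -0.822]])]
for s4,s6 in product((1,-1),(1,-1)):
    T=[rots(q,s4,s6)[5].T@np.array(R) for q,R in D]
    print(s4,s6,[np.degrees(Ro.from_matrix(T[0].T@t).magnitude()).round(1) for t in T]);print(T[0].round(2).tolist())
E
```

```text
1 1 [np.float64(0.0), np.float64(50.9), np.float64(79.0), np.float64(54.3)]
[[0.0, -0.0, 1.0], [-0.87, 0.5, 0.0], [-0.5, -0.87, -0.0]]
1 -1 [np.float64(0.0), np.float64(56.9), np.float64(88.0), np.float64(137.2)]
[[0.0, -0.0, 1.0], [-1.0, 0.0, 0.0], [-0.0, -1.0, -0.0]]
-1 1 [np.float64(0.0), np.float64(76.1), np.float64(133.8), np.float64(169.6)]
[[0.0, -0.0, 1.0], [-0.87, 0.5, 0.0], [-0.5, -0.87, -0.0]]
-1 -1 [np.float64(0.0), np.float64(0.1), np.float64(0.1), np.float64(0.1)]
[[0.0, -0.0, 1.0], [-1.0, 0.0, 0.0], [-0.0, -1.0, -0.0]]
```

Run:
```python
from kin import *
D=[([-1.043,0.385,0.008,0,-1.194,-0.259],[165.95,-602.2,210.]),
([ 0.639,-0.47,-0.819,0.496,-0.77,-0.923],[399.4,-10.1,330.2]),
([ 0.904,-0.087,-0.697,0.767,-0.697,-1.427],[496.4,215.6,312.3]),
([ 0.673,0.064,-0.861,1.197,-0.392,-1.739],[537.5,209.3,215.7])]
def cols(q):
    A,B,C,DD,E,F=rots(q,-1,-1)
    return np.c_[Z,A[:,0],A[:,1],B[:,2],C[:,0],C[:,2],E[:,0],DD[:,1]]
M=np.vstack([cols(q) for q,_ in D]);b=np.hstack([p for _,p in D])
for keep in ([0,1,3,4,5,6],[0,1,2,3,4,5,6],[0,2,3,4,5,6],[0,1,3,4,5,6,7]):
    x,_,rk,s=np.linalg.lstsq(M[:,keep],b,rcond=None);print(keep,x.round(1),(M[:,keep]@x-b).round(1),s.round(2))
```

```text
[0, 1, 3, 4, 5, 6] [288.8   3.7 686.3 356.3  31.9 597.3] [138.4  80.1  16.1 -27.4  40.  -11.6   4.4  -9.6  -6.3  27.5 -30.6   1.8] [3.87 2.84 0.72 0.48 0.31 0.28]
[0, 1, 2, 3, 4, 5, 6] [  24.9  204.3 -135.9  490.3  186.1  114.3  256.9] [ 20.6  12.4  50.1 -14.1  21.1 -35.3  -7.1   1.4 -22.1  36.7 -42.2   7.4] [3.88 2.84 2.06 0.59 0.43 0.31 0.2 ]
[0, 2, 3, 4, 5, 6] [ 110.6 -101.2  572.9  357.8  151.5  379.2] [ 50.5  29.8  61.6 -19.3   9.9  -0.    5.5 -14.8 -21.9  33.2 -56.3 -39.6] [3.86 2.12 2.   0.59 0.42 0.24]
[0, 1, 3, 4, 5, 6, 7] [ 1.597e+02  1.200e+00  5.641e+02  4.202e+02  4.000e-01  3.179e+02
 -1.601e+02] [-0.1 -0.1  0.3 -0.   0.2 -0.2 -0.1 -0.3 -0.   0.2 -0.  -0. ] [3.93 3.   1.73 0.52 0.4  0.31 0.27]
```

```bash
cat >> kin.py <<'E'
LO=np.array([-3.14,-1.21,-1.07,-3.16,-2.99,-3.1]);HI=np.array([3.14,2.06,1.41,2.05,-.16,3.1])
T6=np.array([[0,0,1],[-1,0,0],[0,-1,0.]])
def fk(q):
    A,B,C,DD,E,F=rots(q,-1,-1)
    return 159.7*Z+1.2*A[:,0]+564.1*B[:,2]+420.2*C[:,0]+.4*C[:,2]+317.9*E[:,0]-160.1*DD[:,1],F@T6
def ik(p,R,q0):
    f=lambda q:np.r_[(fk(q)[0]-p)/300,Ro.from_matrix(R@fk(q)[1].T).as_rotvec()]
    s=least_squares(f,np.clip(q0,LO+.01,HI-.01),bounds=(LO,HI));return s.x,np.abs(s.fun).max()
def iks(p,R,n=60,seed=0):
    g=np.random.default_rng(seed);o=[]
    for _ in range(n):
        q,e=ik(p,R,g.uniform(LO,HI))
        if e<1e-3 and not any(np.abs(q-k).max()<.05 for k in o):o.append(q)
    return o
E
python3 - <<'E'
from kin import *
from h import *
for x in (-22,-123):
  for ph in (0,20,-20):
    Rt=rot(R0[:,2],np.radians(ph))@G
    print(x,ph)
    for q in iks(tgt(x),Rt): print('  ',q.round(2), np.minimum(q-LO,HI-q).min().round(2))
E
```

```text
-22 0
   [ 0.34  0.21 -0.86  2.   -0.2  -2.27] 0.04
-22 20
-22 -20
   [ 0.77  0.33 -0.73  1.21 -0.72 -1.9 ] 0.34
-123 0
   [ 0.74  0.03 -0.84  1.08 -0.45 -1.66] 0.23
-123 20
-123 -20
   [ 0.93  0.17 -0.7   0.95 -0.9  -1.72] 0.37
```

Run:
```python
from kin import *
from h import *
import time;t=time.time()
tab={}
for x in (-22,-28):
 for y in (-30,-15,0,15,30):
  row=[]
  for ph in (-20,-10,-5,0,5,10,20):
    Rt=rot(R0[:,2],np.radians(ph))@G
    s=iks(tgt(x,16,y),Rt,12)
    m=[(np.minimum(q-LO,HI-q)[:5].min(),q) for q in s]
    row.append(f'{max((a for a,_ in m),default=-1):.2f}({len(s)})')
  print(x,y,row,round(time.time()-t),flush=True)
```

```text
-22 -30 ['0.29(1)', '0.22(1)', '0.15(1)', '-1.00(0)', '-1.00(0)', '-1.00(0)', '-1.00(0)'] 4
-22 -15 ['0.31(1)', '0.23(1)', '0.18(1)', '-1.00(0)', '-1.00(0)', '-1.00(0)', '-1.00(0)'] 8
-22 0 ['0.34(1)', '0.25(1)', '0.20(1)', '0.04(1)', '-1.00(0)', '-1.00(0)', '-1.00(0)'] 13
-22 15 ['0.36(1)', '0.27(1)', '0.22(1)', '0.07(1)', '-1.00(0)', '-1.00(0)', '-1.00(0)'] 17
-22 30 ['0.38(1)', '0.29(1)', '0.24(1)', '0.09(1)', '-1.00(0)', '-1.00(0)', '-1.00(0)'] 21
-28 -30 ['0.29(1)', '0.22(1)', '0.16(1)', '-1.00(0)', '-1.00(0)', '-1.00(0)', '-1.00(0)'] 25
-28 -15 ['0.31(1)', '0.23(1)', '0.18(1)', '0.02(1)', '-1.00(0)', '-1.00(0)', '-1.00(0)'] 29
-28 0 ['0.34(1)', '0.25(1)', '0.21(1)', '0.05(1)', '-1.00(0)', '-1.00(0)', '-1.00(0)'] 33
-28 15 ['0.36(1)', '0.27(1)', '0.23(1)', '0.08(1)', '-1.00(0)', '-1.00(0)', '-1.00(0)'] 37
-28 30 ['0.38(1)', '0.29(1)', '0.25(1)', '0.10(1)', '-1.00(0)', '-1.00(0)', '-1.00(0)'] 41
```

Run:
```python
from kin import *
from h import *
for ph in (-10,-2,0,2,4,10):
    Rt=rot(R0[:,2],np.radians(ph))@G
    print(ph)
    for q in iks(tgt(-25),Rt,80,1): print('  ',q.round(2))
```

```text
-10
   [ 0.63  0.26 -0.82  1.43 -0.49 -1.98]
-2
   [ 0.43  0.21 -0.86  1.8  -0.27 -2.16]
0
   [ 0.35  0.21 -0.86  1.97 -0.21 -2.25]
2
4
10
```

Emit:
carry_out(series=[[0, 0, 0, 0, 0, 0, 0]])

```text
time: 2.85
tcp_pos: [537.3, 210.9, 218.1]
orientation: [[0.01, -0.82, 0.573], [-1.0, -0.01, 0.004], [0.003, -0.573, -0.82]]
wrist_force: [0.2, -0.7, -0.2]
width: 0.998
```

```bash
cat >> s.py <<'E'
from kin import *
q=o['joints'];print('fk err',(fk(q)[0]-o['tcp_pos']).round(1),np.minimum(np.array(q)-LO,HI-q).round(2))
d=R0.T@(o['tcp_pos']-t0);print('bed coords',d.round(1),'rot in tool',(Ro.from_matrix(G.T@o['orientation']).as_rotvec()*57.3).round(2))
E
python3 s.py d
```

```text
2.85 [537.3 210.9 218.1] [ 0.676  0.06  -0.859  1.196 -0.392 -1.739] [ 0.2 -0.7 -0.2] 0.998130060022905
rv [ 0.16 -0.06  0.15] to -123 [-9.4  2.6 16.8] to -22 [ 48.5   3.3 -65.9]
fk err [0.3 0.4 0.5] [2.46 1.27 0.21 0.85 0.23 1.36]
bed coords [-103.8   -2.7   14. ] rot in tool [-0.06  0.21  0.03]
```

Emit:
carry_out(series=[[2, 4, -2, -0.2, 0.1, -0.1, 0], [7, 4, -9, -0.2, 0.1, -0.1, 0], [12, 4, -17, -0.2, 0.1, -0.1, 0], [18, 4, -24, -0.2, 0.1, -0.1, 0], [23, 4, -31, -0.2, 0.1, -0.1, 0]])

```text
time: 3.35
tcp_pos: [560.5, 215.8, 186.1]
orientation: [[0.01, -0.821, 0.571], [-1.0, -0.013, 0.0], [0.007, -0.571, -0.821]]
wrist_force: [-0.1, -0.3, 0.4]
width: 0.997
```

```bash
python3 s.py e
```

```text
3.35 [560.5 215.8 186.1] [ 0.546  0.136 -0.875  1.495 -0.302 -1.941] [-0.1 -0.3  0.4] 0.9971820160620993
rv [ 0.41 -0.18  0.15] to -123 [-32.5  -2.4  48.8] to -22 [ 25.4  -1.6 -33.9]
fk err [0.4 0.4 0.5] [2.59 1.35 0.2  0.56 0.14 1.16]
bed coords [-64.3   1.9  14.7] rot in tool [-0.18  0.42 -0.11]
```

Emit:
carry_out(series=[[5, -1, -6, 0.2, -0.2, 0.1, 0], [10, -1, -12, 0.4, -0.2, 0.1, 0], [15, -1, -18, 0.4, -0.2, 0.1, 0], [19, -1, -25, 0.4, -0.2, 0.1, 0], [23, -1, -30.5, 0.4, -0.2, 0.1, 0]])

```text
time: 3.85
tcp_pos: [583.7, 214.5, 155.5]
orientation: [[0.012, -0.819, 0.574], [-1.0, -0.01, 0.006], [0.001, -0.574, -0.819]]
wrist_force: [0.1, -0.4, 0.2]
width: 1.005
```

Emit:
carry_out(series=[[0, 0, 0, 0, 0, 0, 0], [0, 0, 0, 0, 0, 0, 0]])

```text
time: 4.05
tcp_pos: [583.5, 214.1, 155.4]
orientation: [[0.011, -0.819, 0.573], [-1.0, -0.01, 0.006], [0.001, -0.573, -0.819]]
wrist_force: [-0.1, -0.1, -0.6]
width: 1.0
```

```bash
python3 s.py f wrist side
```

```text
4.05 [583.5 214.1 155.4] [ 0.36   0.206 -0.86   1.938 -0.212 -2.235] [-0.1 -0.1 -0.6] 1.0002439467685629
rv [ 0.04 -0.01  0.11] to -123 [-55.5  -0.6  79.5] to -22 [ 2.4  0.1 -3.2]
fk err [0.4 0.4 0.5] [2.78 1.42 0.21 0.11 0.05 0.86]
bed coords [-26.   -0.1  15.8] rot in tool [-0.01  0.09  0.06]
```

View pics/f_wrist.png

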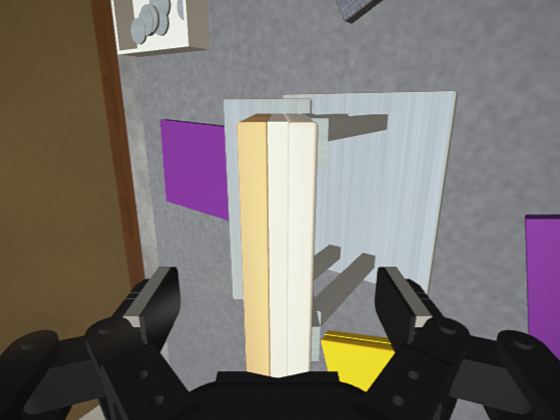

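View pics/f_side.png

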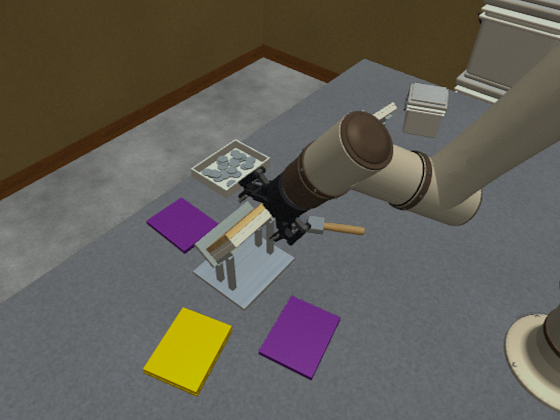

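Emit:
carry_out(series=[[1.2, 0.4, -1.6, 0, 0, 0.1, 0], [2.3, 0.7, -3.3, 0, 0, 0.1, 0], [2.3, 0.7, -3.3, 0, 0, 0.1, 60], [2.3, 0.7, -3.3, 0, 0, 0.1, 120], [2.3, 0.7, -3.3, 0, 0, 0.1, 255]], newtons=75)

```text
time: 4.65
tcp_pos: [585.4, 214.3, 151.1]
orientation: [[0.013, -0.82, 0.572], [-1.0, -0.011, 0.006], [0.001, -0.572, -0.82]]
wrist_force: [-0.7, 0.3, -0.3]
width: 0.516
```

Emit:
carry_out(series=[[0, 0, 0, 0, 0, 0, 255], [0, 0, 0, 0, 0, 0, 255], [0, 0, 0, 0, 0, 0, 255], [0, 0, 0, 0, 0, 0, 255], [0, 0, 0, 0, 0, 0, 255]])

```text
time: 5.15
tcp_pos: [585.7, 214.4, 152.0]
orientation: [[0.013, -0.819, 0.573], [-1.0, -0.011, 0.006], [0.001, -0.573, -0.819]]
wrist_force: [-2.7, -1.2, 5.4]
width: 0.35
```

```bash
python3 s.py g wrist
```

```text
5.15 [585.7 214.4 152. ] [ 0.343  0.214 -0.856  1.984 -0.206 -2.266] [-2.7 -1.2  5.4] 0.35005361756066417
rv [ 0.05 -0.01  0.03] to -123 [-57.7  -0.9  83. ] to -22 [ 0.2 -0.2  0.2]
fk err [0.4 0.4 0.5] [2.8  1.42 0.21 0.07 0.05 0.83]
bed coords [-21.9   0.2  15.7] rot in tool [-0.01  0.06 -0.01]
```

View pics/g_wrist.png

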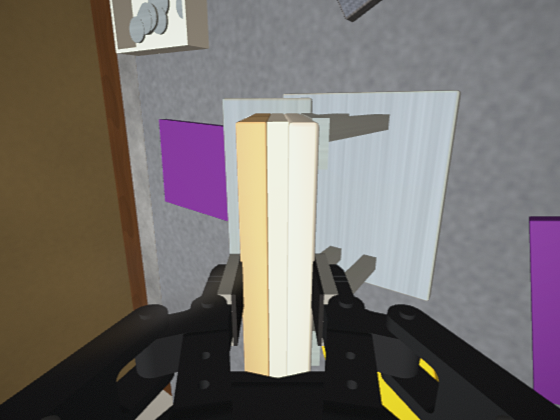

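Emit:
carry_out(series=[[0, 0, 4, 0, 0, 0, 255], [-4, 0, 12, 0, 0, 0, 255], [-10, 0, 20, 0, 0, 0, 255], [-16, 0, 29, 0, 0, 0, 255], [-22, 0, 38, 0, 0, 0, 255]])

```text
time: 5.7
tcp_pos: [561.8, 213.6, 186.7]
orientation: [[0.012, -0.823, 0.568], [-1.0, -0.012, 0.005], [0.002, -0.568, -0.823]]
wrist_force: [1.7, 0.2, -2.6]
width: 0.349
```

Emit:
carry_out(series=[[-6, 0, 9, 0, 0, 0, 255], [-12, 0, 18, 0, 0, 0, 255], [-18, 0, 27, 0, 0, 0, 255], [-24, 0, 36, 0, 0, 0, 255], [-30, 0, 46, 0, 0, 0, 255]])

```text
time: 6.2
tcp_pos: [531.7, 213.4, 232.4]
orientation: [[0.012, -0.823, 0.568], [-1.0, -0.012, 0.004], [0.003, -0.568, -0.823]]
wrist_force: [-0.3, -0.3, -3.5]
width: 0.349
```

```bash
python3 s.py i wrist
```

```text
6.2 [531.7 213.4 232.4] [ 0.735  0.04  -0.825  1.061 -0.447 -1.643] [-0.3 -0.3 -3.5] 0.34930325888576624
rv [ 0.19 -0.39  0.05] to -123 [-3.7  0.1  2.6] to -22 [ 54.2   0.9 -80.2]
fk err [0.2 0.3 0.4] [2.41 1.25 0.25 0.99 0.29 1.46]
bed coords [-1.188e+02 -1.000e-01  1.760e+01] rot in tool [-0.39  0.18 -0.07]
```

View pics/i_wrist.png

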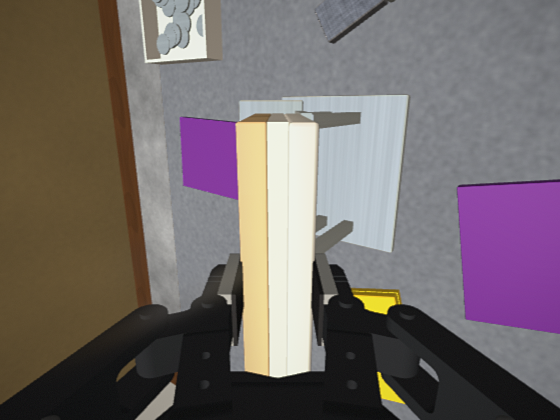

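Emit:
carry_out(series=[[-6, 0, 20, 0, 7, 0, 255], [-12, 0, 40, 0, 14, 0, 255], [-18, 0, 60, 0, 21, 0, 255], [-24, 0, 75, 0, 28, 0, 255], [-30, 0, 90, 0, 35, 0, 255]])

```text
time: 6.75
tcp_pos: [501.7, 216.1, 326.4]
orientation: [[0.011, -0.995, 0.096], [-1.0, -0.011, 0.006], [-0.005, -0.096, -0.995]]
wrist_force: [2.0, -0.8, -3.8]
width: 0.349
```

```bash
python3 s.py j
python3 - <<'E'
from h import *
from kin import *
from plant import r
o=r.get_obs();q=o['joints'];V=o['orientation'];p=o['tcp_pos']
# track rotation about world z both signs
for sg in(1,-1):
    qq=np.array(q)
    for a in range(30,181,30):
        qq,e=ik(p,rot(Z,sg*np.radians(a))@V,qq)
    print(sg,qq.round(2),e)
F=np.c_[-G[:,0],-G[:,1],G[:,2]]
for x in(-123,-22):
    qq,e=ik(tgt(x),F,qq if sg==0 else ik(p,F,qq)[0]);print(x,qq.round(2),e)
E
```

```text
6.75 [501.7 216.1 326.4] [ 0.74   0.137 -0.07   0.063 -1.289 -0.744] [ 2.  -0.8 -3.8] 0.3489485898836576
rv [ 9.000e-02 -2.946e+01  2.000e-02] to -123 [ 26.3  -2.6 -91.5] to -22 [  84.2   -1.9 -174.2]
fk err [-0.1 -0.5 -0.4] [2.4  1.35 1.   1.99 1.13 2.36]
bed coords [-213.    3.   47.] rot in tool [-29.47  -0.23   0.19]
1 [ 0.67  0.24  0.11 -0.06 -1.52  2.49] 8.689709388925534e-11
-1 [ 0.4   0.24  0.11 -0.3  -1.46 -3.1 ] 0.3802761836613534
-123 [ 0.5   0.06 -0.5  -0.37 -0.32 -3.1 ] 0.3038781073415686
-22 [ 0.5   0.25 -0.49 -0.4  -0.16 -3.1 ] 0.2717129939375881
```

Emit:
carry_out(series=[[0, 0, 0, 0, 5.5, 0, 255], [0, 0, 0, 0, 5.5, 0, 255]])

```text
time: 6.95
tcp_pos: [505.6, 214.8, 322.9]
orientation: [[0.003, -1.0, 0.003], [-1.0, -0.003, 0.002], [-0.002, -0.003, -1.0]]
wrist_force: [-0.6, -0.0, -4.2]
width: 0.351
```

Emit:
carry_out(series=[[0, 0, 0, 0, 0, 5, 255], [0, 0, 0, 0, 0, 13, 255], [0, 0, 0, 0, 0, 21, 255], [0, 0, 0, 0, 0, 29, 255], [0, 0, 0, 0, 0, 37, 255]])

```text
time: 7.45
tcp_pos: [502.3, 213.5, 322.8]
orientation: [[0.611, -0.791, 0.002], [-0.791, -0.611, 0.003], [-0.001, -0.003, -1.0]]
wrist_force: [0.0, -0.4, -3.8]
width: 0.351
```

Emit:
carry_out(series=[[0, 0, 0, 0, 0, 8, 255], [0, 0, 0, 0, 0, 16, 255], [0, 0, 0, 0, 0, 24, 255], [0, 0, 0, 0, 0, 32, 255], [0, 0, 0, 0, 0, 40, 255]])

```text
time: 7.95
tcp_pos: [502.3, 213.5, 322.9]
orientation: [[0.977, -0.213, -0.003], [-0.213, -0.977, 0.004], [-0.004, -0.003, -1.0]]
wrist_force: [0.7, -0.2, -3.3]
width: 0.348
```

```bash
python3 s.py k
```

```text
7.95 [502.3 213.5 322.9] [ 0.696  0.191  0.016 -0.005 -1.396  0.661] [ 0.7 -0.2 -3.3] 0.3477014277973999
rv [ 23.54 -29.19 -74.47] to -123 [ 25.6  -0.1 -88. ] to -22 [  83.6    0.7 -170.7]
fk err [-0.2 -0.5 -0.4] [2.44 1.4  1.09 2.05 1.24 2.44]
bed coords [-209.7    0.4   45.5] rot in tool [-29.49 -23.74 -74.29]
```

Emit:
carry_out(series=[[0, 0, 0, 0, 0, 8, 255], [0, 0, 0, 0, 0, 16, 255], [0, 0, 0, 0, 0, 24, 255], [0, 0, 0, 0, 0, 32, 255], [0, 0, 0, 0, 0, 40, 255]])

```text
time: 8.45
tcp_pos: [502.3, 213.5, 322.9]
orientation: [[0.886, 0.465, -0.007], [0.465, -0.886, 0.002], [-0.005, -0.005, -1.0]]
wrist_force: [0.4, -0.1, -3.3]
width: 0.347
```

Emit:
carry_out(series=[[0, 0, 0, 0, 0, 8, 255], [0, 0, 0, 0, 0, 16, 255], [0, 0, 0, 0, 0, 24, 255], [0, 0, 0, 0, 0, 32, 255], [0, 0, 0, 0, 0, 40, 255]])

```text
time: 8.95
tcp_pos: [502.4, 213.5, 322.9]
orientation: [[0.38, 0.925, -0.009], [0.925, -0.38, -0.002], [-0.005, -0.007, -1.0]]
wrist_force: [-0.5, -0.7, -3.8]
width: 0.349
```

Emit:
carry_out(series=[[0, 0, 0, 0, 0, 8, 255], [0, 0, 0, 0, 0, 16, 255], [0, 0, 0, 0, 0, 23, 255], [0, 0, 0, 0, 0, 23, 255]])

```text
time: 9.35
tcp_pos: [502.4, 213.6, 323.1]
orientation: [[-0.006, 1.0, -0.008], [1.0, 0.006, -0.005], [-0.005, -0.009, -1.0]]
wrist_force: [0.4, 0.1, -4.0]
width: 0.351
```

```bash
sed -i "s/^print('rv'/G=np.c_[-G[:,0],-G[:,1],G[:,2]];print('rv'/" s.py; python3 s.py l wrist scene
```

```text
9.35 [502.4 213.6 323.1] [ 6.980e-01  1.960e-01  2.200e-02 -2.000e-03 -1.407e+00  2.450e+00] [ 0.4  0.1 -4. ] 0.3508454423505662
rv [  0.6  -35.48   0.46] to -123 [ 25.6  -0.2 -88.2] to -22 [  83.5    0.6 -170.9]
fk err [-0.2 -0.5 -0.4] [2.44 1.41 1.09 2.05 1.25 0.65]
bed coords [-209.9    0.5   45.6] rot in tool [35.49 -0.37  0.3 ]
```

View pics/l_wrist.png

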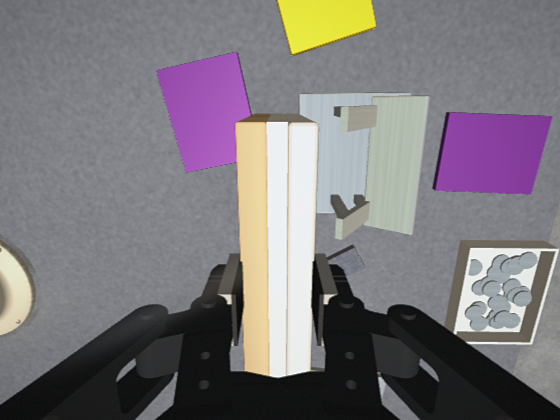

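View pics/l_scene.png

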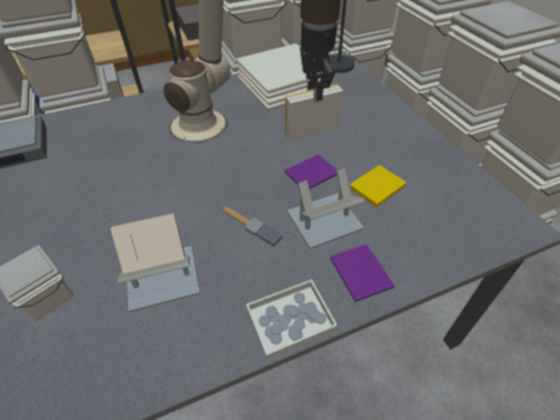

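Emit:
carry_out(series=[[0, 0, 0, 0, -7, 0, 255], [0, 0, 0, 0, -14, 0, 255], [4, 0, -10, 0.2, -21, 0.2, 255], [8, 0, -20, 0.4, -28, 0.3, 255], [14, 0, -40, 0.6, -35.5, 0.4, 255]])

```text
time: 9.95
tcp_pos: [518.3, 210.8, 294.0]
orientation: [[-0.003, 0.835, 0.55], [1.0, 0.004, 0.0], [-0.002, 0.55, -0.835]]
wrist_force: [3.3, -1.4, -2.0]
width: 0.348
```

```bash
python3 s.py m
```

```text
9.95 [518.3 210.8 294. ] [ 0.849 -0.032 -0.671  0.739 -0.66   1.763] [ 3.3 -1.4 -2. ] 0.3475580921173235
rv [ 0.13 -1.61  0.55] to -123 [  9.6   2.7 -59.1] to -22 [  67.6    3.4 -141.8]
fk err [0.  0.1 0.2] [2.29 1.18 0.4  1.31 0.5  1.34]
bed coords [-177.    -2.6   42. ] rot in tool [ 1.61 -0.4   0.39]
```

Next, down to about 95 mm short of the place, clear of the bed by ~5 mm.

Emit:
carry_out(series=[[4, 1, -14, 0, -0.5, 0.1, 255], [8, 1, -28, 0, -1, 0.3, 255], [11, 2, -42, 0.1, -1.6, 0.5, 255], [14, 2.7, -57, 0.1, -1.6, 0.5, 255], [14, 2.7, -57, 0.1, -1.6, 0.5, 255]])

```text
time: 10.45
tcp_pos: [532.8, 211.0, 234.1]
orientation: [[-0.009, 0.824, 0.567], [1.0, 0.011, -0.0], [-0.006, 0.567, -0.824]]
wrist_force: [-0.0, -1.1, -3.0]
width: 0.347
```

```bash
python3 s.py n
```

```text
10.45 [532.8 211.  234.1] [ 0.737  0.039 -0.818  1.044 -0.456  1.515] [-0.  -1.1 -3. ] 0.34676578774561906
rv [ 0.37 -0.46  0.24] to -123 [-4.9  2.4  0.8] to -22 [ 53.    3.2 -81.9]
fk err [0.2 0.3 0.4] [2.4  1.25 0.25 1.01 0.3  1.59]
bed coords [-119.6   -2.5   19.5] rot in tool [ 0.46 -0.43 -0.01]
```

Emit:
carry_out(series=[[5, 3, -7, 0.4, -0.4, 0.2, 255], [9, 3, -13, 0.4, -0.4, 0.2, 255], [14, 3, -20, 0.4, -0.4, 0.2, 255], [18, 3, -26, 0.4, -0.4, 0.2, 255], [23, 3, -32, 0.4, -0.4, 0.2, 255]])

```text
time: 10.95
tcp_pos: [557.4, 216.5, 206.2]
orientation: [[-0.014, 0.816, 0.577], [1.0, 0.009, 0.013], [0.005, 0.578, -0.816]]
wrist_force: [-0.2, -0.1, -3.7]
width: 0.346
```

```bash
python3 s.py o
```

```text
10.95 [557.4 216.5 206.2] [ 0.6    0.104 -0.856  1.347 -0.33   1.308] [-0.2 -0.1 -3.7] 0.34643019122746893
rv [-0.3   0.28 -0.08] to -123 [-29.5  -3.1  28.7] to -22 [ 28.4  -2.3 -54. ]
fk err [0.3 0.4 0.5] [2.54 1.31 0.21 0.7  0.17 1.79]
bed coords [-82.6   2.7  23.7] rot in tool [-0.28  0.29  0.11]
```

Emit:
carry_out(series=[[3, -2, -7, -0.3, 0.3, -0.1, 255], [7, -2, -14, -0.3, 0.3, -0.1, 255], [11, -2, -21, -0.3, 0.3, -0.1, 255], [14, -2, -28, -0.3, 0.3, -0.1, 255], [18, -2, -34, -0.3, 0.3, -0.1, 255]])

```text
time: 11.45
tcp_pos: [575.4, 214.7, 172.0]
orientation: [[-0.013, 0.819, 0.573], [1.0, 0.011, 0.007], [-0.0, 0.573, -0.82]]
wrist_force: [0.5, -0.1, -2.8]
width: 0.354
```

```bash
python3 s.py p
```

```text
11.45 [575.4 214.7 172. ] [ 0.443  0.172 -0.87   1.718 -0.244  1.06 ] [ 0.5 -0.1 -2.8] 0.35352693501769766
rv [ 0.01 -0.04 -0.02] to -123 [-47.4  -1.2  62.9] to -22 [ 10.5  -0.5 -19.8]
fk err [0.4 0.4 0.5] [2.7  1.38 0.2  0.33 0.08 2.04]
bed coords [-44.3   0.6  18.8] rot in tool [ 0.04  0.   -0.02]
```

Emit:
carry_out(series=[[2, -0.3, -4, 0, 0, 0, 255], [4, -0.4, -8, 0, 0, 0, 255], [6, -0.4, -12, 0, 0, 0, 255], [8.4, -0.4, -15.2, 0, 0, 0, 255], [8.4, -0.4, -15.2, 0, 0, 0, 255]])

```text
time: 11.95
tcp_pos: [584.1, 213.9, 156.8]
orientation: [[-0.013, 0.82, 0.573], [1.0, 0.011, 0.007], [-0.001, 0.573, -0.82]]
wrist_force: [0.2, 0.2, -2.8]
width: 0.35
```

```bash
python3 s.py q scene side wrist
python3 - <<'E'
import cv2,numpy as np
a=cv2.imread('pics/a_scene.png');b=cv2.imread('pics/q_scene.png');c=cv2.imread('pics/q_side.png')
f=lambda im,x,y,w,h:cv2.resize(im[y:y+h,x:x+w],(400,300),interpolation=cv2.INTER_CUBIC)
cv2.imwrite('pics/qz.png',np.vstack([np.hstack([f(a,285,145,100,75),f(b,285,145,100,75)]),np.hstack([f(cv2.imread('pics/a_side.png'),190,185,100,75),f(c,190,185,100,75)])]))
E
```

```text
11.95 [584.1 213.9 156.8] [ 0.365  0.204 -0.859  1.92  -0.212  0.923] [ 0.2  0.2 -2.8] 0.3495934381343804
rv [ 0.04 -0.06  0.01] to -123 [-56.1  -0.5  78.1] to -22 [ 1.8  0.3 -4.6]
fk err [0.4 0.4 0.5] [2.78 1.41 0.21 0.13 0.05 2.18]
bed coords [-26.8  -0.2  17.2] rot in tool [ 0.06 -0.03 -0.02]
```

View pics/qz.png

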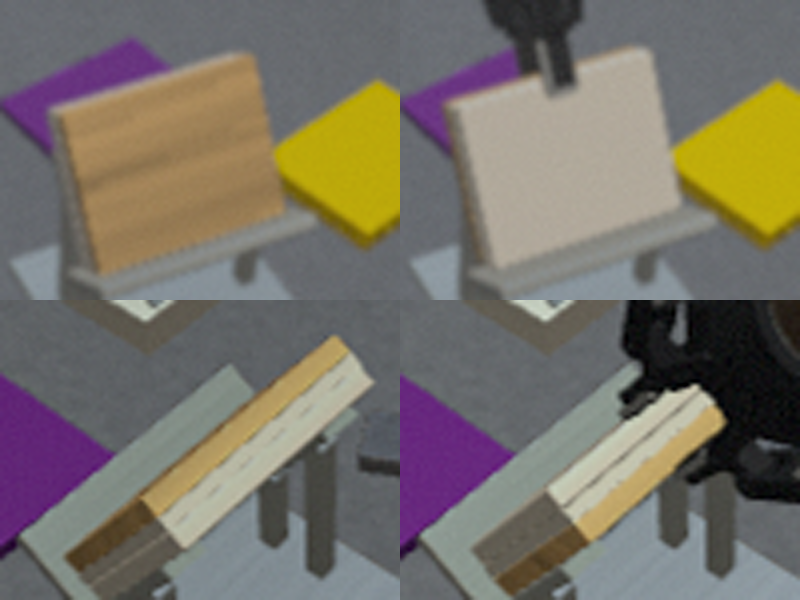

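```bash
cat > edge.py <<'E'
from h import *
import cv2,sys
def prof(name,dx,dz,xs=(-15,0,15,30),ax='y'):
    c=np.load(f'pics/{name}.npz');im=cv2.GaussianBlur(c['image'],(3,3),0).astype(np.float32)
    R,t=R0,t0
    for x in xs:
        y=np.arange(-84,84.1,1.)
        uv=proj(c,np.c_[np.full_like(y,x+dx),y,np.full_like(y,32+dz)]@R.T+t).astype(np.float32)
        v=cv2.remap(im,uv[None,:,0],uv[None,:,1],cv2.INTER_LINEAR)[0]
        g=np.linalg.norm(np.gradient(v,axis=0),axis=1)
        o=[]
        for lo,hi in((-80,-60),(60,80)):
            m=(y>=lo)&(y<=hi);w=g[m]**2;o.append((y[m]*w).sum()/w.sum())
        print(name,x,np.round(o,1),round(sum(o)/2,1))
a=sys.argv
prof(a[1],float(a[2]),float(a[3]))
E
python3 edge.py a_scene 0 0; python3 edge.py q_scene -5 1.2
```

```text
a_scene -15 [-70.6  69.3] -0.7
a_scene 0 [-70.4  69.4] -0.5
a_scene 15 [-70.7  69.3] -0.7
a_scene 30 [-70.9  72.2] 0.7
q_scene -15 [-73.8  66.4] -3.7
q_scene 0 [-74.1  66.4] -3.8
q_scene 15 [-74.   68.4] -2.8
q_scene 30 [-74.2  67.7] -3.2
```

Emit:
carry_out(series=[[0, 1.6, 0, 0, 0, 0, 255], [0, 3.2, 0, 0, 0, 0, 255], [0.5, 3.2, -1.3, 0, 0, 0, 255], [1, 3.2, -2.6, 0, 0, 0, 255], [1.5, 3.2, -3.9, 0, 0, 0, 255]])

```text
time: 12.6
tcp_pos: [585.6, 216.9, 152.9]
orientation: [[-0.013, 0.819, 0.573], [1.0, 0.011, 0.006], [-0.001, 0.573, -0.819]]
wrist_force: [0.6, -0.8, -3.0]
width: 0.352
```

Emit:
carry_out(series=[[0, 0, 0, 0, 0, 0, 255]])

```text
time: 12.7
tcp_pos: [585.7, 216.7, 152.7]
orientation: [[-0.012, 0.82, 0.573], [1.0, 0.011, 0.006], [-0.001, 0.573, -0.82]]
wrist_force: [0.9, -0.0, -3.3]
width: 0.349
```

```bash
python3 s.py t scene; python3 edge.py t_scene -1 0.3
```

```text
12.7 [585.7 216.7 152.7] [ 0.359  0.215 -0.855  1.953 -0.212  0.894] [ 0.9 -0.  -3.3] 0.3487547618754785
rv [ 0.09 -0.05  0.03] to -123 [-57.7  -3.2  82.2] to -22 [ 0.2 -2.5 -0.5]
fk err [0.4 0.4 0.5] [2.78 1.42 0.21 0.1  0.05 2.21]
bed coords [-22.5   2.5  16.1] rot in tool [ 0.05 -0.09 -0.02]
t_scene -15 [-71.3  69.1] -1.1
t_scene 0 [-71.3  69.2] -1.0
t_scene 15 [-71.4  70.2] -0.6
t_scene 30 [-71.9  70.7] -0.6
```

Emit:
carry_out(series=[[0.1, 0.2, -0.7, 0, 0, 0, 255], [0.2, 0.2, -1.3, 0, 0, 0, 255], [0.2, 0.2, -1.3, 0, 0, 0, 255]])

```text
time: 13.05
tcp_pos: [585.9, 216.4, 152.3]
orientation: [[-0.011, 0.819, 0.574], [1.0, 0.01, 0.005], [-0.002, 0.574, -0.819]]
wrist_force: [-3.8, -3.4, 2.4]
width: 0.351
```

```bash
python3 s.py u | tail -2
```

```text
fk err [0.4 0.4 0.5] [2.79 1.43 0.22 0.08 0.05 2.22]
bed coords [-22.    2.1  16.1] rot in tool [-0.05 -0.14  0.02]
```

Emit:
carry_out(series=[[-0.4, 0, -0.3, 0, 0, 0, 255], [-0.8, 0, -0.6, 0, 0, 0, 255], [-0.8, 0, -0.6, 0, 0, 0, 255]])

```text
time: 13.35
tcp_pos: [585.7, 216.5, 152.1]
orientation: [[-0.011, 0.818, 0.575], [1.0, 0.01, 0.005], [-0.002, 0.575, -0.818]]
wrist_force: [-3.2, -5.2, 4.8]
width: 0.351
```

```bash
python3 s.py v scene wrist| tail -2;python3 edge.py v_scene 0 0
```

```text
fk err [0.4 0.4 0.5] [2.79 1.43 0.21 0.07 0.05 2.22]
bed coords [-22.1   2.3  15.8] rot in tool [-0.11 -0.14  0.03]
v_scene -15 [-71.4  68.8] -1.3
v_scene 0 [-71.9  68.8] -1.5
v_scene 15 [-71.5  70.1] -0.7
v_scene 30 [-71.7  71. ] -0.4
```

View pics/v_wrist.png

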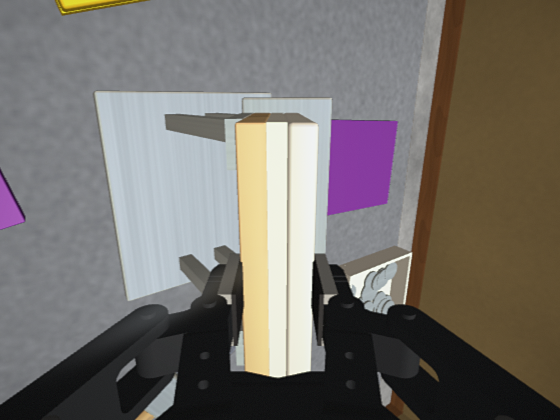

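Emit:
carry_out(series=[[0, 0, 0, 0, 0, 0, 150], [0, 0, 0, 0, 0, 0, 140], [0, 0, 0, 0, 0, 0, 120], [0, 0, 0, 0, 0, 0, 80], [0, 0, 0, 0, 0, 0, 0]], newtons=20)

```text
time: 13.95
tcp_pos: [584.6, 217.3, 150.5]
orientation: [[-0.013, 0.82, 0.572], [1.0, 0.011, 0.006], [-0.001, 0.572, -0.82]]
wrist_force: [-0.4, 0.5, -0.6]
width: 0.835
```

Emit:
carry_out(series=[[0, 0, 0, 0, 0, 0, 0], [0, 0, 0, 0, 0, 0, 0], [0, 0, 0, 0, 0, 0, 0]])

```text
time: 14.25
tcp_pos: [584.6, 217.0, 150.7]
orientation: [[-0.013, 0.82, 0.572], [1.0, 0.011, 0.006], [-0.001, 0.572, -0.82]]
wrist_force: [-0.3, 0.1, 0.2]
width: 0.996
```

```bash
python3 s.py w scene wrist;python3 edge.py w_scene 0 0
```

```text
14.25 [584.6 217.  150.7] [ 0.352  0.217 -0.856  1.977 -0.21   0.876] [-0.3  0.1  0.2] 0.9961496116817811
rv [ 0.07 -0.08  0.02] to -123 [-56.6  -3.6  84.3] to -22 [ 1.3 -2.8  1.5]
fk err [0.4 0.4 0.5] [2.79 1.43 0.21 0.07 0.05 2.22]
bed coords [-21.5   2.9  14.1] rot in tool [ 0.08 -0.07 -0.02]
w_scene -15 [-71.6  68.7] -1.4
w_scene 0 [-71.8  68.8] -1.5
w_scene 15 [-71.4  70. ] -0.7
w_scene 30 [-71.7  70.7] -0.5
```

View pics/w_wrist.png

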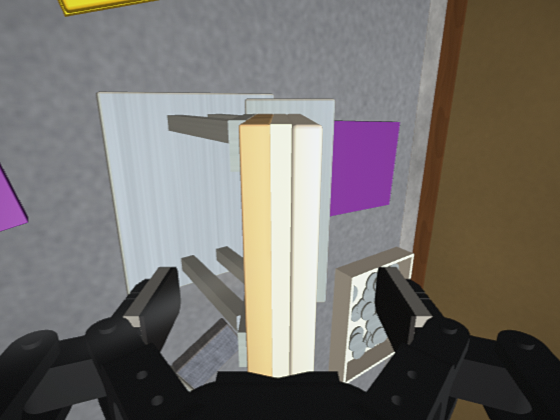

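Emit:
carry_out(series=[[-4, 0, 9, 0, 0, 0, 0], [-9, 0, 17, 0, 0, 0, 0], [-15, 0, 25, 0, 0, 0, 0], [-20, 0, 33, 0, 0, 0, 0], [-26, 0, 41, 0, 0, 0, 0]])

```text
time: 14.85
tcp_pos: [558.3, 216.9, 191.9]
orientation: [[-0.012, 0.82, 0.572], [1.0, 0.011, 0.006], [-0.001, 0.572, -0.82]]
wrist_force: [-0.5, 0.3, 0.5]
width: 1.001
```

Emit:
carry_out(series=[[-6, 0, 10, 0, 0, 0, 0], [-12, 0, 20, 0, 0, 0, 0], [-20, 0, 32, 0, 0, 0, 0], [-28, 0, 46, 0, 0, 0, 0], [-38, 0, 62, 0, 0, 0, 0]])

```text
time: 15.35
tcp_pos: [520.0, 216.8, 253.7]
orientation: [[-0.012, 0.821, 0.571], [1.0, 0.011, 0.006], [-0.002, 0.572, -0.821]]
wrist_force: [0.5, 1.2, 0.5]
width: 0.997
```

Emit:
carry_out(series=[[-15, 0, 40, 0, 0, 0, 0], [-30, 0, 80, 0, 0, 0, 0], [-30, 0, 80, 0, 0, 0, 0]])

```text
time: 15.65
tcp_pos: [491.0, 220.1, 341.0]
orientation: [[-0.016, 0.815, 0.579], [1.0, 0.008, 0.017], [0.009, 0.579, -0.815]]
wrist_force: [-0.1, 0.7, 0.9]
width: 1.002
```

```bash
python3 s.py x scene side wrist;python3 edge.py x_scene 0 0
python3 - <<'E'
import cv2,numpy as np
L=lambda n:cv2.imread('pics/'+n+'.png')
f=lambda im,x,y,w,h:cv2.resize(im[y:y+h,x:x+w],(400,300),interpolation=cv2.INTER_CUBIC)
cv2.imwrite('pics/xz.png',np.vstack([np.hstack([f(L('a_scene'),285,145,100,75),f(L('x_scene'),285,145,100,75)]),np.hstack([f(L('a_side'),190,185,100,75),f(L('x_side'),190,185,100,75)])]))
d=cv2.absdiff(L('a_scene')[200:310,95:210],L('x_scene')[200:310,95:210]);print('lone diff',d.mean(),d.max())
E
```

```text
15.65 [491.  220.1 341. ] [ 0.939 -0.112 -0.638  0.716 -0.771  1.759] [-0.1  0.7  0.9] 1.001868472600639
rv [-0.52  0.4  -0.17] to -123 [  37.    -6.6 -106.1] to -22 [  94.9   -5.8 -188.8]
fk err [-0.   0.   0.1] [2.2  1.1  0.43 1.33 0.61 1.34]
bed coords [-231.1    7.1   46.7] rot in tool [-0.41  0.52  0.16]
x_scene -15 [-71.7  68.8] -1.5
x_scene 0 [-71.8  68.7] -1.6
x_scene 15 [-71.5  70. ] -0.7
x_scene 30 [-71.8  70.8] -0.5
lone diff 1.413913043478261 8
```

View pics/xz.png

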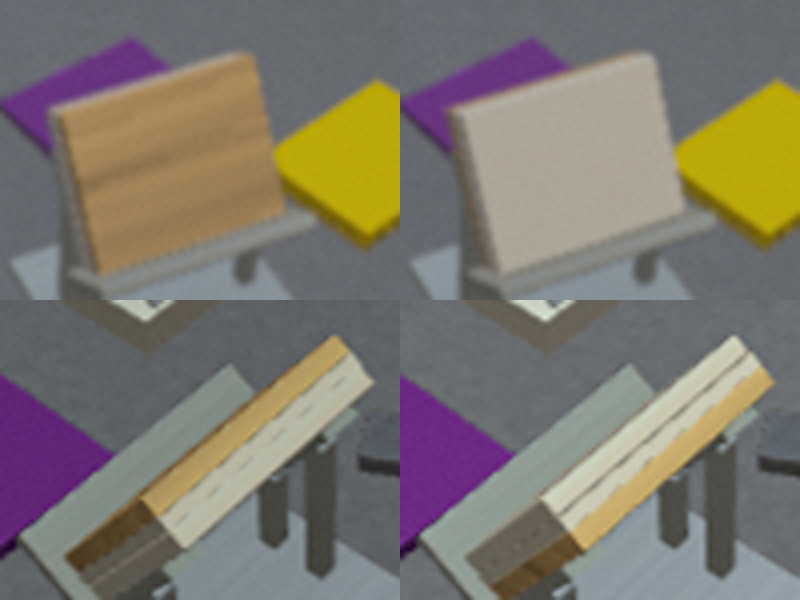

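View pics/x_wrist.png

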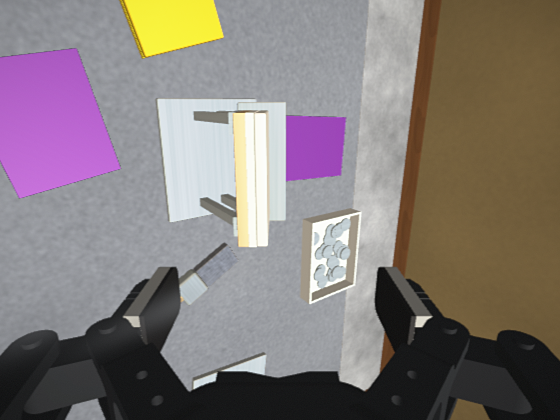

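```bash
python3 -c "
from plant import r
print(r.job_done(), r.get_obs()['time'])"
```

```text
the job is handed in; nothing more can be done
the job is handed in; nothing more can be done
```

I pinched the tray and board together at the upper edge with 75 N and drew them up off the rest. With the tool vertical I turned them half a turn, then set them back against the ledge of the same rest with the board on the bed and the plain face of the tray outermost. I released, backed the gripper clear and handed the job in; the last clock reading before that was 15.65 s of the 48 s allowed.

- **Seating:** The scene and side pictures taken after retreat match the starting outline. The last edge measurement put the pair about 0.5 mm to one side of where it began and showed no clear turn.
- **Sideways correction:** A check before seating found the pair about 3 mm off to one side, because I had gripped it slightly off-centre. I shifted it back before lowering it onto the ledge.
- **Other objects:** The bare tray looks unmoved; the picture difference there is noise only. The forces I read stayed below 10 N.
- **Reach:** At the grasp and placing poses joint 5 was only about 0.05 rad from its limit, so I took those moves in short steps. It never passed the limit in my readings.
- **Not checked:** The medal cannot be seen, so I infer it is still in the pocket from the pair never coming apart. The pair was stable at release and after retreat, but I have no picture from after the hand-in.

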